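# Open the sample tub and hold up the tube carrier

## Task

Tip the red lid of the yellow tub up by its white tab, with the opposite edge still resting on the rim, then lift it off, set it down (do not drop it) the right way up and flat in the steel tray, and let go of it. Then take the tube carrier by its blue bar, lift it until it is well clear of the tub's rim, and finish while still holding it there above the tub, still and level, with all four tubes in it. Leave the other things on the bench where they are.

Things in the scene. Friction and masses are not known exactly. Their poses are not given: they have to be found in the camera images.
- tub: Yellow rectangular tub, open on top under its lid, fixed to the bench; 170 (its x) x 130 (its y) x 135 mm high, walls and floor 5 mm. Origin: centre of the underside; z up; its +x points roughly away from the robot (within about 30 degrees).
- lid: Loose red lid on the tub's rim, 174 (its x) x 134 x 4 mm, 100 to 170 g; 5 mm deep strips underneath sit inside the rim with 4 mm play. Origin: centre of the plate's underside, on the rim 135 mm above the bench; +x to the tab edge. White tab on top: 36 mm along x, 12 mm thick (y), 34 mm above the plate. Tips freely about its -x edge. On a flat floor it stands on the strips, origin 5 mm up.
- lid_tab (a point): Middle of the white tab's grip zone, 62 mm along the lid's +x and 26 mm above the plate's underside (top of the tab: 38 mm above the underside).
- lid_back (a point): Middle of the lid's edge farthest from the tab, at the plate's underside (87 mm along the lid's -x).
- carrier: White tube carrier, loose on the tub's floor (5 mm above the bench), 116 (its x) x 80 (its y) x 120 mm, 180 to 350 g with tubes. Blue lifting bar 14 x 14 mm along its y, 68 mm free between its uprights, middle 113 mm above the origin. Origin: centre of the underside. Stands within 15 mm and 0.12 rad of the tub's middle and direction, hidden by the lid at first.
- carrier_bar (a point): Middle of the carrier's blue lifting bar (17 mm below the tub's rim at first).
- tray: Shallow open steel tray, fixed to the bench; 240 (its x) x 190 (its y) mm, 14 mm high, walls and floor 5 mm. Origin: centre of the underside; +x roughly away from the robot.
- tube0: Capped glass tube with red cap, 14 mm across the cap, 75 mm long, standing loose in a socket of the carrier. Origin: centre of the underside, 4 mm above the carrier's underside; z up. Its top is 79 mm above the carrier's underside.
- tube1: Capped glass tube with blue cap, 14 mm across the cap, 75 mm long, standing loose in a socket of the carrier. Origin: centre of the underside, 4 mm above the carrier's underside; z up. Its top is 79 mm above the carrier's underside.
- tube2: Capped glass tube with green cap, 14 mm across the cap, 75 mm long, standing loose in a socket of the carrier. Origin: centre of the underside, 4 mm above the carrier's underside; z up. Its top is 79 mm above the carrier's underside.
- tube3: Capped glass tube with yellow cap, 14 mm across the cap, 75 mm long, standing loose in a socket of the carrier. Origin: centre of the underside, 4 mm above the carrier's underside; z up. Its top is 79 mm above the carrier's underside.
- wash_bottle: Bystander, loose: white squeeze bottle, 66 mm across, 185 mm high with its red spout. Origin: centre of the underside.
- jar: Bystander, loose: jar with red cap, 60 mm across, 75 mm high. Origin: centre of the underside.
- tip_box: Bystander, loose: yellow box with clear cover, 87 x 122 x 68 mm. Origin: centre of the underside.
- carton: Bystander, loose: white and green carton, 100 x 140 x 90 mm. Origin: centre of the underside.
- pipette: Bystander, loose: pipette lying flat along its x, about 225 mm long, 34 mm wide, 22 mm high. Origin: near its middle, at the underside.
- timer: Bystander, loose: black bench timer, 60 x 60 x 23 mm. Origin: centre of the underside.
There are look-alikes about, which are no part of the job. What is meant by the lid is not green, and is the larger of those in its own colour.

How it is judged:
By the outcome, as a careful person would: the job done as asked, in the order asked, and still so for the second after the job is handed in, while the arm keeps its last pose, push and grip.
It also fails if it takes over 64 s, if anything falls off the work surface, if the arm or the gripper's body presses on something with over 40 N, if the wrist force passes 120 N, or if a joint passes its speed limit or range.

## Robot

A 6-joint arm with a two-finger parallel gripper is mounted at the origin on the work surface. World frame = base frame: x ahead of the robot, y to its left, z up, the work surface at z = 0. Lengths are in m, angles in rad, forces in N, time in s.
With the tool pointing down it reaches from about 0.35 to 0.775 m from the base axis. Payload 7.3 kg.
Tool frame: the origin (TCP) lies at the centre of the arm's flange, where the gripper is bolted on; the fingertips stand 178 mm ahead of it and the grasp point (between the pads) lies 159 mm ahead of it (tip_extent is the distance from the TCP to the fingertips, in m); z points along the fingers, y is the line along which they close (so a half turn about z gives the same grasp; the last joint's range is limited). The gripper opens to 92 mm and grips with 3 to 60 N. Pads are 19 mm wide; open, the fingers measure 130 mm over their backs; the gripper's body (75 mm by 190 mm) begins 47 mm behind the grasp point.
Start: joints at [1.075, 0.342, 1.524, -0, 1.275, -0.146], TCP at [0.18, 0.493, 0.405] pointing down, gripper open.
Joint ranges: [-2.53, 2.53], [-0.77, 2.02], [0.04, 2.7], [-1, 4.14], [0.28, 2.66], [-3.11, 3.11]. Speed limits (rad/s): [2.57, 2.57, 3.14, 3.14, 3.14, 3.14].

## Interface

Orientations are given as [roll, pitch, yaw] about the fixed x, y, z axes, in that order (R = Rz(yaw) Ry(pitch) Rx(roll)).
In Python, from cell import * gives the robot as it stands.
- The arm moves only by the tool arm_command, never from a script. Its arguments are lists of equal length, an entry for each row: "xyz": the shift along the world's x, y, z in mm, a list of three; "spin": the turn about the world's z in degrees. In form: {"xyz": [[tx, ty, tz], ...], "spin": [spin, ...]}. A call has 1 to 20 rows; each row shifts and turns the commanded pose from where the row before left it; what a row does not reach is not made up. A row lasts 1/10 s, in which the tool goes at most 50 mm and 8.59 degrees, less where a joint would pass 70% of its speed; a pose out of reach is approached as far as the arm can. A call with a gripper value outside its range is refused whole. "jaw" is the opening, from -1 (shut) to 1 (fully open), set as the call begins (left out, the last holds). The fingers move at their own pace and stop on an object; "squeeze" is the grip in N (left out, the last holds). Time passes only in rows, so rows that do not move let the fingers close. It gives the time, the measured TCP pose, the force, the opening and the grip force at its end, in the units of the state.
- observe(): the state, without advancing time (a new reading comes with each control period).
- read_camera(name): name is "side" or "top" or "wrist"; returns a dict with "img" (384x512x3 uint8, red, green, blue), "depth" (384x512 float32, m along the optical axis (not along the pixel's ray), 0 where there is no reading), "fx", "fy", "cx", "cy" (pixels), "dist_coeffs" ([k1, k2, p1, p2, k3] as OpenCV has them; the pictures are not rectified), "world_from_camera" (4x4, takes a point from camera to world coordinates). Camera axes: x right, y up, looking along -z (the intrinsics and any distortion apply to the point x, -y, -z); pixel columns grow to the right and rows downward; lengths in m; the calibration is good to about 2 mm. A picture is of the moment at which its call begins.
- hand_in(): hands the job in; it is judged then, once.
The state is a dict: "time": time; "qpos": joint angles; "qvel": joint speeds; "joint_efforts": joint torques, N m; "tool_pos": TCP position; "tool_rot": TCP orientation; "contact_force": force on the tool from outside, world axes, zero at the start; "torque": the same for the moment, N m; "opening": finger opening in m; "grip_force": force on a finger pad.
Only numpy, scipy, OpenCV 4.12 (cv2) and the standard library are available. Lean on these libraries where they do the work, as an engineer would, in place of code of your own. Each camera call takes 0.05 s, during which the arm holds its last target. There are 200 camera calls.

## Working session

There is one attempt and no reset: what is moved stays moved. The work goes in short steps, Python scripts to look and compute and a tool call to move; the robot and the scene stay as the last step left them, time stands still between calls to the robot, and variables do not carry over. Pictures are saved under pics/ and viewed, at most 10 in all, crops included, and the job is handed in when it is done.

Besides the shell and the picture viewer there is one more tool, called after "Request:" as name(argument=value, ...) on one line, values as JSON. arm_command: Moves the arm, as the interface text tells. Its arguments: {"type":"object","properties":{"xyz":{"type":"array","items":{"type":"array","items":{"type":"number"}}},"spin":{"type":"array","items":{"type":"number"}},"jaw":{"type":"number"},"squeeze":{"type":"number"}},"required":["xyz","spin"]}

```bash
mkdir -p pics; cat > h.py <<'E'
from cell import *
import numpy as np, cv2
def pts(c):
    "world point for every pixel (HxWx3) from depth"
    K=np.array([[c['fx'],0,c['cx']],[0,c['fy'],c['cy']],[0,0,1.]]);H,W=c['depth'].shape
    uv=np.stack(np.meshgrid(np.arange(W),np.arange(H)),-1).reshape(-1,1,2).astype(float)
    n=cv2.undistortPoints(uv,K,np.array(c['dist_coeffs'],float)).reshape(H,W,2)
    d=np.asarray(c['depth'])
    P=np.stack([n[...,0]*d,-n[...,1]*d,-d],-1)
    T=np.array(c['world_from_camera']);return P@T[:3,:3].T+T[:3,3]
def save(c,n): cv2.imwrite('pics/'+n,cv2.cvtColor(np.asarray(c['img']),cv2.COLOR_RGB2BGR))
E
python3 - <<'E'
from h import *
a=[]
for n in('top','side'):
    c=read_camera(n);a.append(c['img']);np.savez(n+'.npz',img=c['img'],P=pts(c));print(n,np.round(c['world_from_camera'],3).tolist())
im=np.hstack(a);cv2.imwrite('pics/a.png',cv2.resize(im[...,::-1],(800,300)))
cv2.imwrite('pics/top.png',a[0][...,::-1])
o=observe();print(o)
E
```

```text
top [[0.003, 0.983, -0.186, 0.285], [-1.0, 0.004, 0.009, 0.015], [0.009, 0.186, 0.983, 1.496], [0.0, 0.0, 0.0, 1.0]]
side [[0.999, 0.039, -0.025, 0.462], [-0.044, 0.603, -0.796, -1.301], [-0.016, 0.797, 0.604, 1.127], [0.0, 0.0, 0.0, 1.0]]
{'time': 0.1, 'qpos': array([ 1.07500851e+00,  3.42677006e-01,  1.52488494e+00,  7.31780348e-06,
        1.27539230e+00, -1.45984876e-01]), 'qvel': array([-0.00286099, -0.00026163, -0.00309989, -0.00044143, -0.00056722,
       -0.0006396 ]), 'joint_efforts': array([ 2.30447484e-03, -4.32007349e+01, -2.44695032e+01,  7.20083364e-02,
        5.24999527e-02, -7.93787103e-05]), 'tool_pos': array([0.1798449 , 0.49312446, 0.40411461]), 'tool_rot': array([-3.14024657e+00, -2.04989173e-04,  2.79178744e+00]), 'contact_force': array([-0.13995328,  0.15999481, -0.27772759]), 'torque': array([0.00764346, 0.01727226, 0.00536198]), 'grip_force': 0.0, 'opening': 0.09209643630779409}
```

View pics/a.png

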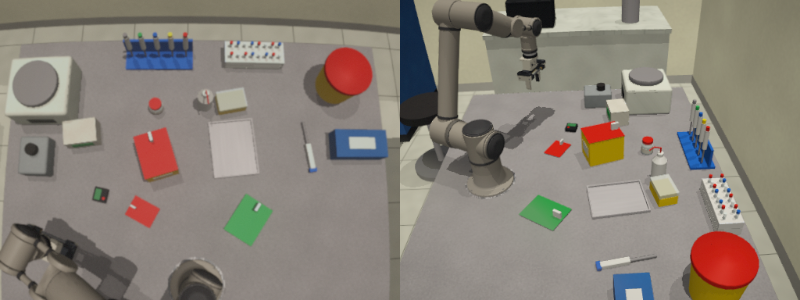

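View pics/top.png

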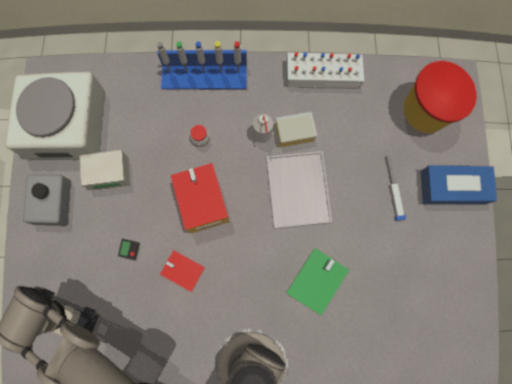

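The lid sits on the tub at about (200,197) with its tab at (192,174). The tray is at (298,190). The small red (182,271) and green (318,281) lids on the bench are the decoys.

```bash
python3 - <<'E'
from h import *
for n in('top','side'):
    d=np.load(n+'.npz');im=d['img'];P=d['P'];h=cv2.cvtColor(im,cv2.COLOR_RGB2HSV)
    R=(((h[...,0]<8)|(h[...,0]>172))&(h[...,1]>150)&(h[...,2]>80))
    m=R&(np.abs(P[...,2]-.139)<.012)&(P[...,0]>.35)&(P[...,0]<.8)&(np.abs(P[...,1]-.16)<.2)
    k,l,s,_=cv2.connectedComponentsWithStats(m.astype('uint8'));i=1+s[1:,4].argmax();q=P[l==i]
    print(n,'lid',s[i],'z',np.median(q[:,2]),'rect mm',cv2.minAreaRect((q[:,:2]*1000).astype('f')))
    c=q.mean(0)
    w=(h[...,1]<60)&(P[...,2]>.15)&(P[...,2]<.2)&(np.hypot(P[...,0]-c[0],P[...,1]-c[1])<.12)
    t=P[w];print(' tab n',w.sum(),t.mean(0),'zmax',t[:,2].max(),cv2.minAreaRect((t[t[:,2]>.165][:,:2]*1000).astype('f')))
    # tray: rim/floor
    m=(P[...,2]>.003)&(P[...,2]<.03)&(P[...,0]>.35)&(P[...,0]<.75)&(P[...,1]>-.32)&(P[...,1]<.02)&(h[...,1]<60)
    m=cv2.morphologyEx(m.astype('uint8'),cv2.MORPH_OPEN,np.ones((3,3)))
    k,l,s,_=cv2.connectedComponentsWithStats(m);i=1+s[1:,4].argmax();q=P[l==i]
    print(' tray',s[i],'z',np.percentile(q[:,2],[5,50,95]),cv2.minAreaRect((q[:,:2]*1000).astype('f')))
    # bottle / tip box heights above .03 nearby
    m=(P[...,2]>.05)&(P[...,0]>.45)&(P[...,0]<.95)&(P[...,1]>-.2)&(P[...,1]<.22)
    k,l,s,ce=cv2.connectedComponentsWithStats(m.astype('uint8'))
    for i in range(1,k):
        if s[i,4]>60: q=P[l==i]; print('  obj',s[i],q.min(0).round(3),q.max(0).round(3))
E
```

```text
top lid [ 172  164   56   65 2353] z 0.13875431844550956 rect mm ((521.6334838867188, 159.60113525390625), (172.79409790039062, 131.4437713623047), 17.284757614135742)
 tab n 53 [0.58066694 0.17664914 0.17214445] zmax 0.1782222543567471 ((581.45703125, 176.86859130859375), (34.245689392089844, 12.062028884887695), 17.462095260620117)
 tray [308 195  18  13  98] z [0.00371362 0.00660681 0.01004009] ((533.0281372070312, -215.66604614257812), (62.725887298583984, 29.593984603881836), 58.930484771728516)
  obj [287  75  25   6 108] [ 0.933 -0.2    0.051] [ 0.95  -0.121  0.074]
  obj [253 113  21  26 430] [ 0.712 -0.068  0.051] [ 0.795 -0.005  0.191]
  obj [276 112  37  32 920] [ 0.712 -0.2    0.05 ] [ 0.818 -0.081  0.081]
  obj [190 124  18  18 238] [0.716 0.146 0.051] [0.772 0.199 0.084]
  obj [ 179  163   50   60 2229] [0.451 0.072 0.05 ] [0.624 0.22  0.178]
side lid [232 156  55  27 871] z 0.13967864776144157 rect mm ((524.1636352539062, 162.37828063964844), (172.47219848632812, 146.38351440429688), 16.92366600036621)
 tab n 63 [0.58488851 0.17581837 0.16560031] zmax 0.17735174265282327 ((583.224609375, 178.06661987304688), (36.956356048583984, 17.98841094970703), 9.784600257873535)
 tray [ 242  231   79   49 2290] z [0.00397028 0.00808959 0.01612222] ((572.8195190429688, -153.47503662109375), (246.22329711914062, 199.11239624023438), 6.336442470550537)
  obj [ 239  156   48   48 1795] [0.45  0.067 0.05 ] [0.623 0.22  0.177]
  obj [309 175  15  13 160] [0.715 0.14  0.051] [0.771 0.199 0.081]
  obj [ 319  188   38   64 1224] [ 0.714 -0.2    0.05 ] [ 0.82  -0.018  0.19 ]
  obj [386 228  11  18  77] [ 0.936 -0.2    0.05 ] [ 0.95  -0.119  0.073]
```

Request:
arm_command(xyz=[[25, -19.7, 0], [25, -19.7, 0], [25, -19.7, 0], [25, -19.7, 0], [25, -19.7, 0], [25, -19.7, 0], [25, -19.7, 0], [25, -19.7, 0], [25, -19.7, 0], [25, -19.7, 0], [25, -19.7, 0], [25, -19.7, 0], [25, -19.7, 0], [25, -19.7, 0], [25, -19.7, 0], [26, -20, 0]], spin=[2.33, 2.33, 2.33, 2.33, 2.33, 2.33, 2.33, 2.33, 2.33, 2.33, 2.33, 2.33, 2.33, 2.33, 2.33, 2.33], jaw=-0.2)

```text
time: 1.7
tool_pos: [0.5817, 0.1768, 0.4043]
tool_rot: [3.141, -0.001, -2.839]
contact_force: [1.0, 0.2, -0.1]
opening: 0.0367
grip_force: 0.0
```

```bash
python3 - <<'E'
from h import *
o=observe();print(o['time'],o['tool_pos'],np.degrees(o['tool_rot']),o['opening'],o['contact_force'])
c=read_camera('wrist');P=pts(c);h=cv2.cvtColor(c['img'],cv2.COLOR_RGB2HSV);save(c,'w1.png')
R=(((h[...,0]<8)|(h[...,0]>172))&(h[...,1]>150)&(np.abs(P[...,2]-.139)<.01));print(R.sum())
if R.any(): print(cv2.minAreaRect((P[R][:,:2]*1000).astype('f')))
w=(h[...,1]<60)&(P[...,2]>.168)&(P[...,2]<.185)
w&=(np.hypot(P[...,0]-.5815,P[...,1]-.1775)<.04)
print(w.sum(),cv2.minAreaRect((P[w][:,:2]*1000).astype('f')) if w.any() else '')
d=np.load('top.npz');g=cv2.cvtColor(d['img'],cv2.COLOR_RGB2GRAY);P=d['P']
hh=cv2.cvtColor(d['img'],cv2.COLOR_RGB2HSV)
a=g.astype(int)[100:240,250:345];print(a[40,::3],a[90,::3])
T,mk=cv2.threshold(a.astype('uint8'),0,255,cv2.THRESH_OTSU)
for t in (T,165,175):
    m=(a>t).astype('uint8');m[:45]=0;k,l,s,_=cv2.connectedComponentsWithStats(m);i=1+s[1:,4].argmax();q=P[100:240,250:345][l==i];print(t,s[i],cv2.minAreaRect((q[:,:2]*1000).astype('f')))
E
```

```text
1.7 [0.58172906 0.17679956 0.40426257] [ 1.79981466e+02 -5.79872349e-02 -1.62666244e+02] 0.03669550571993006 [ 1.01248119  0.22759592 -0.08027481]
42449
((529.0869750976562, 163.03662109375), (160.31947326660156, 133.83029174804688), 16.987041473388672)
900 ((582.5823364257812, 179.1399383544922), (36.11408233642578, 11.4325532913208), 18.356775283813477)
[124  95  91  93  96 100 113 124 114  94 128 173 168 159 137 124 108 101
  96  94  94 102 137 142 139 142 138 139 140 140 140 140] [141 138 139 139 137 138 135 172 178 181 178 182 180 181 181 180 182 181
 184 183 183 183 181 181 182 155 152 141 140 140 140 139]
156.0 [  17   55   65   73 3807] ((479.9761657714844, -142.92404174804688), (244.8364715576172, 438.8235168457031), 80.08686828613281)
165 [  18   55   63   73 3649] ((479.86029052734375, -141.3000946044922), (236.6874542236328, 440.75225830078125), 79.43624877929688)
175 [  19   56   60   71 3380] ((475.3869934082031, -139.30914306640625), (227.86065673828125, 434.72503662109375), 78.56915283203125)
```

View pics/w1.png

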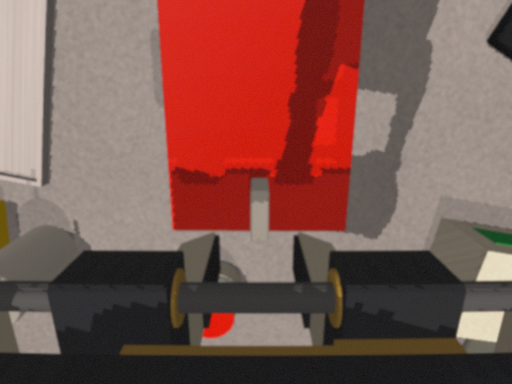

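The wrist view shows the tab at (260,208), centred between the fingers at about x=200 and 315. I'll descend onto it.

Request:
arm_command(xyz=[[0.5, 1.3, -14], [0, 0, -14], [0, 0, -14], [0, 0, -14], [0, 0, -14], [0, 0, -12], [0, 0, 0], [0, 0, 0]], spin=[0, 0, 0, 0, 0, 0, 0, 0])

```text
time: 2.55
tool_pos: [0.5814, 0.1791, 0.3227]
tool_rot: [3.141, -0.0, -2.841]
contact_force: [0.2, -0.8, -0.2]
opening: 0.0366
grip_force: 0.0
```

Request:
arm_command(xyz=[[0, 0, 0], [0, 0, 0], [0, 0, 0], [0, 0, 0], [0, 0, 0], [0, 0, 0], [0, 0, 0], [0, 0, 0]], spin=[0, 0, 0, 0, 0, 0, 0, 0], jaw=-1, squeeze=10)

```text
time: 3.35
tool_pos: [0.5814, 0.179, 0.3231]
tool_rot: [3.142, 0.001, -2.841]
contact_force: [-1.1, 0.1, 5.1]
opening: 0.0116
grip_force: 10.0
```

Request:
arm_command(xyz=[[-1.4, -0.4, 6.4], [-1.5, -0.5, 6.5], [-1.9, -0.6, 6.2], [-2, -0.6, 6.3], [0, 0, 0]], spin=[0, 0, 0, 0, 0])

```text
time: 3.85
tool_pos: [0.5745, 0.1769, 0.3494]
tool_rot: [-3.141, 0.002, -2.841]
contact_force: [0.2, 0.0, -1.6]
opening: 0.012
grip_force: 10.0
```

```bash
python3 - <<'E'
from h import *
o=observe();print(o['tool_pos'],o['contact_force'],o['torque'])
for n in('side','top'):
    c=read_camera(n);P=pts(c);h=cv2.cvtColor(c['img'],cv2.COLOR_RGB2HSV)
    if n=='side':cv2.imwrite('pics/s1.png',cv2.resize(c['img'][90:260,180:340,::-1],None,fx=3,fy=3))
    R=(((h[...,0]<8)|(h[...,0]>172))&(h[...,1]>150)&(P[...,2]>.11)&(P[...,2]<.25)&(np.hypot(P[...,0]-.52,P[...,1]-.16)<.13))
    q=P[R]-[.522,.160,.135];th=np.radians(17.2);u=q[:,0]*np.cos(th)+q[:,1]*np.sin(th)
    for a in range(-90,90,25):
        s=(u*1000>a)&(u*1000<a+25)
        if s.any():print(n,a,s.sum(),np.median(q[s,2])*1000)
E
```

```text
[0.57453424 0.17688036 0.3493973 ] [ 0.21720537  0.03784894 -1.55015644] [ 0.08021227 -0.0723294   0.00377455]
side -90 144 30.996227235424723
side -65 138 31.044914265519974
side -40 141 30.45265654389384
side -15 142 30.767740430903245
side 10 135 31.01768656176884
side 35 103 30.48265966321395
side 60 53 30.443380039538837
top -90 137 28.912788660458546
top -65 101 29.022141740685072
top -40 91 28.751071517310933
top -15 81 29.880303804004306
top 10 86 29.324780714213293
top 35 25 27.8298351683286
top 60 21 29.778939324579092
```

View pics/s1.png

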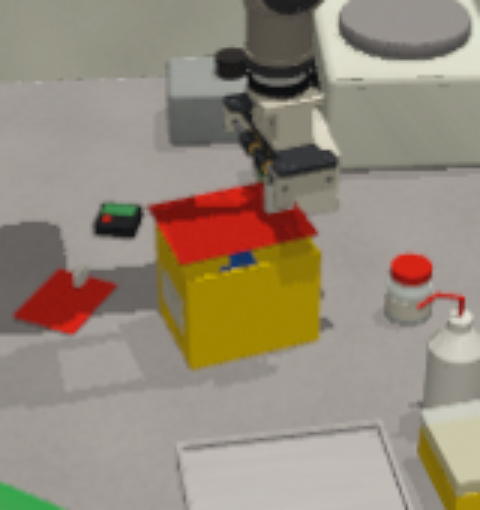

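The side view shows the lid lifted level, with a gap all round at crop (235,260), because a 10 N grip held it rigidly. I'll put it back on the rim and tip it with the lightest grip, so the tab can turn between the pads.

Request:
arm_command(xyz=[[2, 0.6, -6.3], [1.9, 0.6, -6.2], [1.5, 0.5, -6.5], [1.4, 0.4, -6], [0, 0, 0], [0, 0, 0]], spin=[0, 0, 0, 0, 0, 0])

```text
time: 4.55
tool_pos: [0.5814, 0.179, 0.3226]
tool_rot: [3.141, -0.001, -2.841]
contact_force: [0.5, 0.2, -0.9]
opening: 0.012
grip_force: 10.0
```

Request:
arm_command(xyz=[[0, 0, 0], [0, 0, 0], [0, 0, 0], [0, 0, 0]], spin=[0, 0, 0, 0], squeeze=3)

```text
time: 4.95
tool_pos: [0.5814, 0.179, 0.3232]
tool_rot: [3.142, 0.0, -2.841]
contact_force: [-0.3, -0.3, -1.5]
opening: 0.0117
grip_force: 3.0
```

```bash
cat > lid.py <<'E'
from h import *
o=observe();print(o['time'],o['tool_pos'],o['contact_force'],o['opening'])
for n in('side','top'):
    c=read_camera(n);P=pts(c);h=cv2.cvtColor(c['img'],cv2.COLOR_RGB2HSV)
    R=(((h[...,0]<8)|(h[...,0]>172))&(h[...,1]>150)&(P[...,2]>.11)&(P[...,2]<.3)&(np.hypot(P[...,0]-.52,P[...,1]-.16)<.13))
    q=P[R]-[.522,.160,.135];th=np.radians(17.2);u=q[:,0]*np.cos(th)+q[:,1]*np.sin(th)
    p=np.polyfit(u,q[:,2],1);v=u.min();print(n,R.sum(),'tilt',np.degrees(np.arctan(p[0])),'back u',v*1000,'z top',np.polyval(p,v)*1000,'centre z',p[1]*1000)
    if n=='side':cv2.imwrite('pics/s_last.png',cv2.resize(c['img'][90:260,180:340,::-1],None,fx=3,fy=3))
E
python3 lid.py
```

```text
4.95 [0.58136864 0.17901606 0.32323981] [-0.28443646 -0.25004144 -1.45008558] 0.011718694253006548
side 849 tilt 0.5022204285520059 back u -84.51536477821534 z top 4.688836054091907 centre z 5.4296660099659455
top 524 tilt 0.297887625705159 back u -87.44195761139903 z top 4.003947937001262 centre z 4.458573252556865
```

Request:
arm_command(xyz=[[0, 0, -1.5], [0, 0, 0], [-0.7, -0.2, 3.2], [-0.7, -0.2, 3.2], [-0.7, -0.2, 3.2], [-0.8, -0.3, 3.3], [-0.9, -0.3, 3.1], [-1, -0.3, 3.1], [-1, -0.3, 3.1], [-1, -0.3, 3.2], [0, 0, 0], [0, 0, 0]], spin=[0, 0, 0, 0, 0, 0, 0, 0, 0, 0, 0, 0])

```text
time: 6.25
tool_pos: [0.5746, 0.1769, 0.3472]
tool_rot: [3.142, 0.0, -2.841]
contact_force: [-0.0, -0.4, -0.2]
opening: 0.0118
grip_force: 3.0
```

```bash
python3 lid.py
```

```text
6.25 [0.57460637 0.17690919 0.34715972] [-0.03144869 -0.3587708  -0.23127398] 0.01179670621427439
side 906 tilt 9.978778320765038 back u -85.3135721767176 z top 4.243051811245832 centre z 19.25355693927655
top 552 tilt 9.625178429495508 back u -87.52382183615899 z top 3.8582064676365575 centre z 18.701318138386437
```

With 3 N it tips properly: about 10°, with the back edge still on the rim. I'll continue to about 25°.

Request:
arm_command(xyz=[[-1.2, -0.4, 3], [-1.2, -0.4, 3], [-1.3, -0.4, 3.1], [-1.3, -0.4, 3.1], [-1.5, -0.5, 2.9], [-1.5, -0.5, 2.9], [-1.5, -0.5, 2.9], [-1.5, -0.5, 3], [-1.7, -0.5, 2.8], [-1.7, -0.5, 2.8], [-1.7, -0.5, 2.7], [-1.8, -0.6, 2.7], [0, 0, 0], [0, 0, 0]], spin=[0, 0, 0, 0, 0, 0, 0, 0, 0, 0, 0, 0, 0, 0])

```text
time: 7.75
tool_pos: [0.5567, 0.1712, 0.3821]
tool_rot: [3.142, 0.0, -2.841]
contact_force: [0.3, -0.3, -1.0]
opening: 0.012
grip_force: 3.0
```

```bash
python3 lid.py
```

```text
7.75 [0.55667476 0.17118463 0.38206226] [ 0.33312244 -0.33605643 -0.98035284] 0.011963560720358583
side 939 tilt 24.7608128991784 back u -87.33558668890012 z top 3.8501890535554417 centre z 44.1324326368058
top 624 tilt 24.693058358778316 back u -89.62073910227322 z top 1.9732943733416843 centre z 43.181074535046974
```

Request:
arm_command(xyz=[[0, 0, 0], [0, 0, 0], [0, 0, 0], [0, 0, 5], [0, 0, 8], [0, 0, 12], [0, 0, 15], [0, 0, 15], [0, 0, 12], [0, 0, 8], [0, 0, 0]], spin=[0, 0, 0, 0, 0, 0, 0, 0, 0, 0, 0], squeeze=30)

```text
time: 8.95
tool_pos: [0.5567, 0.1712, 0.4584]
tool_rot: [-3.141, 0.003, -2.841]
contact_force: [-0.6, 0.2, -2.0]
opening: 0.0116
grip_force: 30.0
```

```bash
python3 lid.py; python3 - <<'E'
from h import *
# tray from side view, rim points, plus top-view bright floor with valid depth; carrier bar seen?
d=np.load('side.npz');P=d['P'];h=cv2.cvtColor(d['img'],cv2.COLOR_RGB2HSV)
for n in('top','side'):
    c=read_camera(n);P=pts(c);h=cv2.cvtColor(c['img'],cv2.COLOR_RGB2HSV)
    b=(h[...,0]>100)&(h[...,0]<130)&(h[...,1]>120)&(P[...,2]>.1)&(P[...,2]<.14)&(np.hypot(P[...,0]-.52,P[...,1]-.16)<.07)
    if b.any():print(n,'bar',b.sum(),P[b].mean(0),cv2.minAreaRect((P[b][:,:2]*1000).astype('f')))
    if n=='top':
        g=cv2.cvtColor(c['img'],cv2.COLOR_RGB2GRAY)
        m=(g>165)&(P[...,2]>-.02)&(P[...,2]<.03)&(P[...,0]>.42)&(P[...,0]<.705)&(P[...,1]>-.29)&(P[...,1]<-.02)
        m=cv2.morphologyEx(m.astype('uint8'),cv2.MORPH_OPEN,np.ones((3,3)))
        k,l,s,_=cv2.connectedComponentsWithStats(m);i=1+s[1:,4].argmax();print(s[i],cv2.minAreaRect((P[l==i][:,:2]*1000).astype('f')))
E
```

```text
8.95 [0.55673969 0.17121238 0.45844767] [-0.55686238  0.1504588  -1.98410635] 0.011594883412105642
side 954 tilt 25.162697414533003 back u -85.91273596027402 z top 79.83270941903896 centre z 120.19187598918114
top 876 tilt 24.525974265151927 back u -88.42037737465972 z top 78.29479748303194 centre z 118.63870410292148
[ 268  155   64   73 3680] ((566.2818603515625, -158.9541015625), (232.4957275390625, 192.43075561523438), 5.952355861663818)
side bar 46 [0.52776484 0.15659543 0.12458024] ((527.858154296875, 157.3350830078125), (12.865192413330078, 77.50581359863281), 10.048876762390137)
```

Request:
arm_command(xyz=[[1.1, -8, 0], [2.2, -15.4, 0], [3.3, -23, 0], [3.3, -23, 0], [3.3, -23, 0], [3.3, -23, 0], [3.3, -23, 0], [3.3, -23, 0], [3.3, -23, 0], [3.3, -23, 0], [3.3, -23, 0], [3.3, -23, 0], [3.3, -23, 0], [3.3, -23, 0], [3.2, -23, 0], [2.2, -16, 0], [1.1, -8, 0], [0, 0, 0]], spin=[0, -0.7, -0.7, -0.7, -0.7, -0.7, -0.7, -0.7, -0.7, -0.7, -0.7, -0.7, -0.7, -0.7, -0.7, -0.7, -0.6, 0])

```text
time: 10.95
tool_pos: [0.606, -0.1764, 0.4566]
tool_rot: [3.141, -0.0, -3.036]
contact_force: [-0.3, 0.4, -2.0]
opening: 0.0115
grip_force: 30.0
```

Request:
arm_command(xyz=[[0, 0, -8], [0, 0, -15], [0, 0, -20], [0, 0, -20], [0, 0, -20], [0, 0, -20], [0, 0, -20], [0, 0, -20], [0, 0, -20], [0, 0, -15], [0, 0, -7], [0, 0, 0], [0, 0, 0]], spin=[0, 0, 0, 0, 0, 0, 0, 0, 0, 0, 0, 0, 0])

```text
time: 12.25
tool_pos: [0.6063, -0.1748, 0.2726]
tool_rot: [-3.141, 0.001, -3.034]
contact_force: [0.4, 0.5, -0.3]
opening: 0.0119
grip_force: 30.0
```

```bash
python3 - <<'E'
from h import *
o=observe();print(o['time'],o['tool_pos'],o['tool_rot'],o['contact_force'])
c=read_camera('side');P=pts(c);h=cv2.cvtColor(c['img'],cv2.COLOR_RGB2HSV)
R=(((h[...,0]<8)|(h[...,0]>172))&(h[...,1]>150)&(P[...,2]>.01)&(P[...,2]<.15)&(np.hypot(P[...,0]-.55,P[...,1]+.156)<.13))
th=np.radians(6.1);q=P[R]-[.569,-.156,0];u=q[:,0]*np.cos(th)+q[:,1]*np.sin(th);v=-q[:,0]*np.sin(th)+q[:,1]*np.cos(th)
p=np.polyfit(u,q[:,2],1);print(R.sum(),np.degrees(np.arctan(p[0])),u.min(),u.max(),v.min(),v.max(),'backz',np.polyval(p,u.min()))
cv2.imwrite('pics/s2.png',cv2.resize(c['img'][130:330,200:400,::-1],None,fx=2.5,fy=2.5))
E
```

```text
12.25 [ 0.60634116 -0.17476246  0.27261549] [-3.14124255e+00  9.61690830e-04 -3.03379839e+00] [ 0.42768301  0.51157069 -0.30012434]
1263 25.061402699336384 -0.08865352887107653 0.06705875808541074 -0.09458572482337356 0.045911674905947275 backz 0.029120404418578646
```

View pics/s2.png

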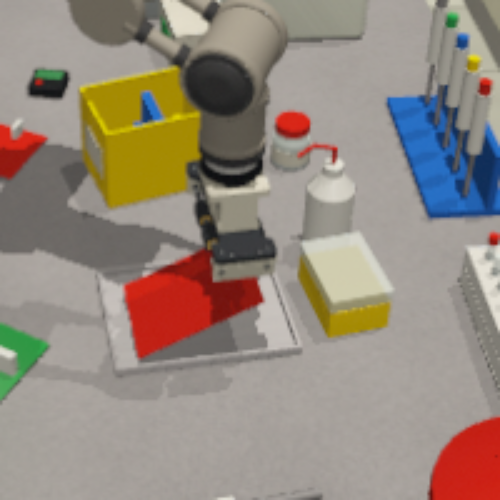

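The view shows the lid tilted over the tray, about 20 mm too far in -y because my row sum was off. I'll correct that and lower it to touch.

Request:
arm_command(xyz=[[-1, 5, 0], [-1, 8, 0], [-1.5, 7.5, 0], [0, 2, 0], [0, 0, -5], [0, 0, -5], [0, 0, -4], [0, 0, -3], [0, 0, -2], [0, 0, 0], [0, 0, 0]], spin=[0, 0, 0, 0, 0, 0, 0, 0, 0, 0, 0])

```text
time: 13.4
tool_pos: [0.6026, -0.1528, 0.2531]
tool_rot: [-3.142, 0.0, -3.035]
contact_force: [0.0, 1.5, -0.5]
opening: 0.0119
grip_force: 30.0
```

Request:
arm_command(xyz=[[0, 0, 0], [0, 0, 0], [0, 0, 0]], spin=[0, 0, 0], squeeze=4)

```text
time: 13.7
tool_pos: [0.6026, -0.1527, 0.253]
tool_rot: [3.142, 0.0, -3.035]
contact_force: [-0.0, -0.0, -1.1]
opening: 0.0115
grip_force: 4.0
```

```bash
cat > lid2.py <<'E'
from h import *
o=observe();print(o['time'],o['tool_pos'],o['tool_rot'],o['contact_force'])
c=read_camera('side');P=pts(c);h=cv2.cvtColor(c['img'],cv2.COLOR_RGB2HSV)
R=(((h[...,0]<8)|(h[...,0]>172))&(h[...,1]>150)&(P[...,2]>.003)&(P[...,2]<.15)&(np.hypot(P[...,0]-.55,P[...,1]+.156)<.14))
th=np.radians(6.1);q=P[R]-[.569,-.156,0];u=q[:,0]*np.cos(th)+q[:,1]*np.sin(th);v=-q[:,0]*np.sin(th)+q[:,1]*np.cos(th)
p=np.polyfit(u,q[:,2],1);print(R.sum(),np.degrees(np.arctan(p[0])),u.min(),u.max(),v.min(),v.max(),'backz',np.polyval(p,u.min()),'front z',np.polyval(p,u.max()))
E
python3 lid2.py
```

```text
13.7 [ 0.602609   -0.15272539  0.25300777] [ 3.14159083e+00  1.58720562e-04 -3.03451686e+00] [-0.04033016 -0.02950349 -1.05070878]
1217 24.083335881825334 -0.08961847784467022 0.07765499633729545 -0.070175335501807 0.06845864807323186 backz 0.01141977498548074 front z 0.08618643833172804
```

Request:
arm_command(xyz=[[1.8, 0.2, -2.7], [1.8, 0.2, -2.7], [1.8, 0.2, -2.8], [1.7, 0.2, -2.8], [1.6, 0.2, -2.9], [1.6, 0.2, -2.9], [1.6, 0.1, -2.9], [1.5, 0.1, -3], [1.3, 0.1, -3], [1.3, 0.1, -3], [1.3, 0.1, -3.1], [1.3, 0.1, -3.1], [1, 0.1, -3.1], [1, 0.1, -3.1], [1, 0.1, -3.1], [1, 0.1, -3.2], [0, 0, 0]], spin=[0, 0, 0, 0, 0, 0, 0, 0, 0, 0, 0, 0, 0, 0, 0, 0, 0], squeeze=3)

```text
time: 15.45
tool_pos: [0.6252, -0.1504, 0.2049]
tool_rot: [3.141, -0.001, -3.034]
contact_force: [0.1, 1.0, -0.7]
opening: 0.012
grip_force: 3.0
```

```bash
python3 lid2.py
```

```text
15.45 [ 0.62517971 -0.15043192  0.20494639] [ 3.14122844e+00 -6.22864671e-04 -3.03437204e+00] [ 0.10098998  1.02159894 -0.66660437]
1279 3.284472225698783 -0.08764272882084811 0.08359602718794362 -0.075452733874721 0.08022958662275825 backz 0.01470765531736586 front z 0.02453465875376523
```

Tilt is now 3.3° and the lid is resting on its back edge. I'll lower the last few mm.

Request:
arm_command(xyz=[[0.5, 0.1, -2], [0.5, 0, -2], [0.5, 0, -2], [0.3, 0, -1.5], [0, 0, -1], [0, 0, 0], [0, 0, 0]], spin=[0, 0, 0, 0, 0, 0, 0])

```text
time: 16.2
tool_pos: [0.6272, -0.1503, 0.1974]
tool_rot: [-3.141, 0.001, -3.034]
contact_force: [-0.1, 0.8, 2.5]
opening: 0.012
grip_force: 3.0
```

```bash
python3 lid2.py
```

```text
16.2 [ 0.62716774 -0.15034195  0.19736749] [-3.14146601e+00  8.36662113e-04 -3.03446827e+00] [-0.07088807  0.79903871  2.54683721]
1274 0.5532597494500844 -0.0877561095953237 0.08370280626971598 -0.07699993735358171 0.07518344240528058 backz 0.01536394155950455 front z 0.017019635331549654
```

Request:
arm_command(xyz=[[0, 0, 0], [0, 0, 0], [0, 0, 0], [0, 0, 0], [0, 0, 5], [0, 0, 10], [0, 0, 25], [0, 0, 30], [0, 0, 30], [0, 0, 30], [0, 0, 30], [0, 0, 30], [0, 0, 30], [0, 0, 20], [0, 0, 10]], spin=[0, 0, 0, 0, 0, 0, 0, 0, 0, 0, 0, 0, 0, 0, 0], jaw=-0.3)

```text
time: 17.75
tool_pos: [0.6267, -0.1502, 0.4505]
tool_rot: [-3.14, 0.004, -3.034]
contact_force: [0.8, 0.5, 0.1]
opening: 0.0322
grip_force: 0.0
```

Request:
arm_command(xyz=[[-3, 10, 0], [-7, 20, 0], [-7, 20, 0], [-7, 20, 0], [-7, 20, 0], [-7, 20, 0], [-7, 20, 0], [-7, 20, 0], [-7, 20, 0], [-7, 20, 0], [-7, 20, 0], [-7, 20, 0], [-7, 20, 0], [-7, 20, 0], [-7, 20, 0], [-5, 17, 0], [0, 0, 0]], spin=[-5, -5, -5, -5, -5, -5, -5, -5, -5, -5, -5, -5, -5, -5, -5, -4, 0])

```text
time: 19.45
tool_pos: [0.5202, 0.1582, 0.4469]
tool_rot: [-3.141, -0.001, 1.871]
contact_force: [-0.4, -0.8, -0.4]
opening: 0.032
grip_force: 0.0
```

```bash
python3 lid2.py; python3 - <<'E'
from h import *
for n in('wrist','side','top'):
    c=read_camera(n);P=pts(c);h=cv2.cvtColor(c['img'],cv2.COLOR_RGB2HSV)
    if n=='wrist':save(c,'w2.png')
    b=(h[...,0]>100)&(h[...,0]<130)&(h[...,1]>120)&(P[...,2]>.1)&(P[...,2]<.14)&(np.hypot(P[...,0]-.52,P[...,1]-.16)<.07)
    if b.any():
        b&=P[...,2]>.119
        print(n,'bar',b.sum(),P[b].mean(0),cv2.minAreaRect((P[b][:,:2]*1000).astype('f')))
    y=(h[...,0]>20)&(h[...,0]<32)&(h[...,1]>150)&(np.abs(P[...,2]-.135)<.006)&(np.hypot(P[...,0]-.52,P[...,1]-.16)<.13)
    if y.sum()>20:print(n,'rim',y.sum(),cv2.minAreaRect((P[y][:,:2]*1000).astype('f')))
E
```

```text
19.45 [0.52016696 0.15823477 0.44690573] [-3.14101092e+00 -6.89604584e-04  1.87138085e+00] [-0.36383696 -0.81358873 -0.41151737]
1353 -0.08536797059482726 -0.08787253227079082 0.08453892211166004 -0.07010049145169528 0.06857312453484148 backz 0.015687259685511944 front z 0.015430374676102122
wrist bar 1149 [0.53025537 0.15507996 0.12468309] ((530.970703125, 154.28436279296875), (13.838652610778809, 79.62812042236328), 12.527965545654297)
wrist rim 3999 ((522.677978515625, 160.81594848632812), (170.33262634277344, 129.80792236328125), 17.013517379760742)
side bar 46 [0.52925886 0.15598713 0.12473883] ((529.4760131835938, 160.98764038085938), (15.141922950744629, 70.85930633544922), 12.455960273742676)
side rim 264 ((522.7439575195312, 158.77365112304688), (171.36355590820312, 138.9748077392578), 16.825998306274414)
top bar 2 [0.53429107 0.11376145 0.12572817] ((534.2910766601562, 113.7614517211914), (2.2757585048675537, 0.0), 173.10028076171875)
top rim 28 ((468.2327575683594, 156.01541137695312), (145.9284210205078, 36.143428802490234), 70.62155151367188)
```

View pics/w2.png

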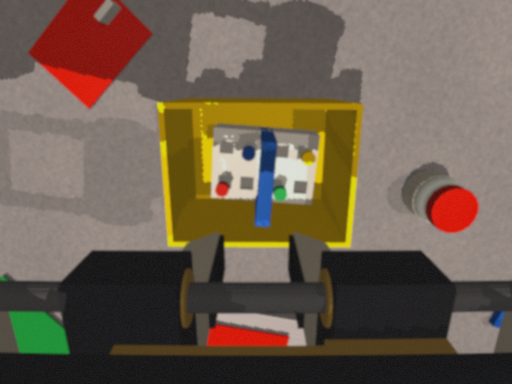

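The wrist view shows the blue bar along (267,130) to (263,225), with all four caps in the sockets (red, blue, green, yellow). The bar centre is about (0.5305, 0.155), yaw 12.5°, with its top at z=0.125 as expected.

Request:
arm_command(xyz=[[3.3, -1, 0], [4, -1.2, -10], [3, -1, -20], [0, 0, -22], [0, 0, -22], [0, 0, -22], [0, 0, -22], [0, 0, -18], [0, 0, -14], [0, 0, -10], [0, 0, -7], [0, 0, -3], [0, 0, 0], [0, 0, 0]], spin=[-1.5, -1.7, -1.5, 0, 0, 0, 0, 0, 0, 0, 0, 0, 0, 0])

```text
time: 21.05
tool_pos: [0.5315, 0.1534, 0.2776]
tool_rot: [3.14, 0.0, 1.788]
contact_force: [0.0, 0.6, 0.2]
opening: 0.0322
grip_force: 0.0
```

```bash
python3 - <<'E'
from h import *
o=observe();print(o['time'],o['tool_pos'],o['tool_rot'],o['contact_force'])
E
```

```text
21.05 [0.53151691 0.15342444 0.27759417] [3.14037213e+00 8.58582452e-05 1.78775313e+00] [0.01553945 0.55444383 0.19838175]
```

Correct by (-1,+2) and grip, then lift gently.

Request:
arm_command(xyz=[[-1, 1.8, -0.6], [0, 0, 0]], spin=[0, 0])

```text
time: 21.25
tool_pos: [0.5302, 0.1555, 0.2768]
tool_rot: [3.141, -0.0, 1.788]
contact_force: [-0.2, -0.5, 0.4]
opening: 0.0321
grip_force: 0.0
```

Request:
arm_command(xyz=[[0, 0, 0], [0, 0, 0], [0, 0, 0], [0, 0, 0], [0, 0, 0], [0, 0, 0], [0, 0, 0], [0, 0, 2], [0, 0, 4], [0, 0, 4], [0, 0, 0]], spin=[0, 0, 0, 0, 0, 0, 0, 0, 0, 0, 0], jaw=-1, squeeze=40)

```text
time: 22.35
tool_pos: [0.5305, 0.1552, 0.2871]
tool_rot: [3.14, 0.0, 1.788]
contact_force: [-0.2, 1.2, -2.6]
opening: 0.0138
grip_force: 40.0
```

Request:
arm_command(xyz=[[0, 0, 4], [0, 0, 8], [0, 0, 12], [0, 0, 14], [0, 0, 15], [0, 0, 15], [0, 0, 15], [0, 0, 15], [0, 0, 15], [0, 0, 15], [0, 0, 15], [0, 0, 14], [0, 0, 12], [0, 0, 9], [0, 0, 6], [0, 0, 4], [0, 0, 2], [0, 0, 0], [0, 0, 0], [0, 0, 0]], spin=[0, 0, 0, 0, 0, 0, 0, 0, 0, 0, 0, 0, 0, 0, 0, 0, 0, 0, 0, 0])

```text
time: 24.35
tool_pos: [0.5303, 0.1552, 0.476]
tool_rot: [-3.141, -0.0, 1.788]
contact_force: [0.0, 0.3, -2.0]
opening: 0.0141
grip_force: 40.0
```

```bash
python3 lid2.py; python3 - <<'E'
from h import *
c=read_camera('side');i=c['img'];P=pts(c);cv2.imwrite('pics/s3.png',cv2.resize(i[60:310,190:390,::-1],None,fx=2.4,fy=2.4))
d=(P[...,2]>.20)&(P[...,2]<.34)&(np.hypot(P[...,0]-.53,P[...,1]-.155)<.09);print(d.sum(),P[d].min(0),P[d].max(0))
E
```

```text
24.35 [0.53031134 0.15521169 0.47597522] [-3.14075681e+00 -1.12880184e-05  1.78788510e+00] [ 0.0159979   0.31885402 -2.00701279]
1350 0.14438599638125255 -0.08806365419894849 0.08369195514385137 -0.06956265030381897 0.07136516569822837 backz 0.015486148504658107 front z 0.01591897545099025
1034 [0.46608464 0.09586663 0.20266562] [0.59599473 0.20618062 0.33963268]
```

View pics/s3.png

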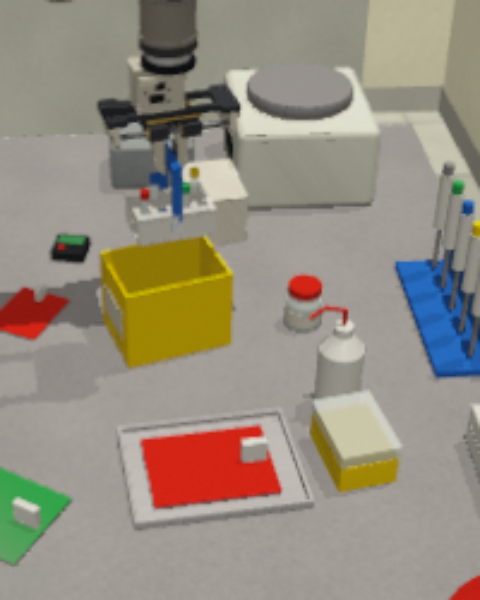

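The lid lies flat in the tray with its tab up at (255,448). The carrier hangs level above the tub, with red (145,194), blue (157,180), green (185,187) and yellow (194,172) caps in place.

```bash
python3 -c "
from cell import *
print(hand_in())"
```

```text
the job is handed in; nothing more can be done
None
```

The job is handed in (no verdict came back): the lid was tipped about 25° on the rim, lifted off and set down flat, right way up, in the tray, and the carrier is held still and level about 70 mm above the tub's rim with all four tubes in it; my first try lifted the lid level by about 25 mm, so I set it back on the rim before tipping it.

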